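# Pin the hinge of a blow mould and hold the pin for the clips

### The job

Pin the hinge of the closed blow mould: draw the long red-topped steel pin out of the wooden rack and ease it down from above, without forcing it, through the upper and then the lower hinge eye, until the whole lower clip groove shows below the lower eye while the whole upper groove still shows above the upper eye. The pin has no head and would drop through onto the bench, so finish while still holding it still at that height in the gripper, so that I can snap the clips on. Leave the other things on the bench alone.

Things in the scene. Friction and masses are not known exactly. Their poses are not given: they have to be found in the camera images.
- pin_center (a point): centre of the hinge pin, half-way along: a straight, headless round steel rod, 12 mm thick, 185 mm long, 0.1 to 0.25 kg, its last 10 mm at the lower end tapering to 7 mm; top 45 mm painted red (to grip; free space all round). z points along the pin to its red end. It starts upright in one of the rack's three holes, its lower end 10 mm above the bench
- pin_tip (a point): middle of the pin's lower, tapered end face, 92.5 mm below its centre
- pin_groove_low (a point): on the pin's axis, at the middle of the lower clip groove, 12 mm above the lower end. Each groove is a black ring 4 mm wide, too shallow to catch on anything
- pin_groove_high (a point): on the pin's axis, at the middle of the upper clip groove, 124 mm above the lower end
- rack: wooden block, 60 mm (its x) by 160 mm (its y), 50 mm high, fixed on the bench; origin at the centre of its underside. Three upright blind holes, 13 mm wide and 40 mm deep, in a row along its y at -50, 0 and +50 mm, hold the hinge pin and two shorter plain rods whose tops are at most 115 mm above the bench
- mould: closed two-part cast-iron blow mould, fixed, z up; origin on the bench under the upright hinge axis. A dark open-topped cylinder, 110 mm across (base plate 116), 150 mm high, its axis 78 mm from the hinge axis towards the mould's -x; two handles with wooden grips run on to 306 mm, 84 mm above the bench. Two bronze-bushed eyes stand one above the other on the hinge axis
- upper_eye_top (a point): on the hinge axis, level with the top of the upper eye (138 mm above the bench). Both eyes are alike: 32 mm across, 24 mm high, fixed, with a round through bore 14.5 mm wide, countersunk on top (45 degrees, to 22.5 mm wide)
- upper_eye_bottom (a point): on the hinge axis, level with the underside of the upper eye (114 mm above the bench); between the eyes is an open gap of 40 mm
- lower_eye_top (a point): on the hinge axis, level with the top of the lower eye (74 mm above the bench)
- lower_eye_bottom (a point): on the hinge axis, level with the underside of the lower eye (50 mm above the bench); only the bare bench lies below
- pin: the hinge pin described under pin_center; origin in the middle of its lower end face, z along it to the red end
- clip_dish: shallow round aluminium dish, 58 mm across and 14 mm high, with two small spring clips in it; stands loose near the hinge; origin at the centre of its underside
- bowl_green: loose terracotta bowl, 104 mm across and 26 mm high, holding green and amber glass chunks; origin at the centre of its underside
- bowl_blue: loose terracotta bowl, 104 mm across and 26 mm high, holding blue glass chunks; origin at the centre of its underside
- tumbler: loose aqua glass tumbler, 72 mm across at the rim and 85 mm high; origin at the centre of its underside
- paperweight: loose violet glass paperweight with an orange band, 72 mm across and 61 mm high; origin at the centre of its underside
- paddle: loose graphite paddle lying flat: black plate 100 x 55 x 12 mm towards its +x, wooden handle towards its -x, 235 mm long in all; origin where the shaft meets the plate
- optic: loose small ribbed aluminium optic mould, an open cone 84 mm across the top and 110 mm high; origin at the centre of its underside
- brass_pin: bystander: plain brass rod, 12 mm thick and 105 mm long, standing in one of the rack's holes; origin at the centre of its underside
- black_pin: bystander: plain dark steel rod, 12 mm thick and 85 mm long, standing in one of the rack's holes; origin at the centre of its underside

How it is judged (in metres and radians):
On the way, in this order (a step that is already met when the one before it is completed fails the run):
1. the pin is drawn right out of the rack, upright (z of pin_tip in the frame of rack above 0.055 m and angle between pin's own z axis and vertical below 0.5 rad), for 0.1 s.
2. the pin's lower end has come through the upper eye (z of pin_tip in the frame of upper_eye_bottom below -0.003 m and horizontal distance between pin_tip and upper_eye_bottom below 0.006 m and z of pin_groove_high in the frame of upper_eye_top above 0 m and angle between pin's own z axis and vertical below 0.15 rad), for 0.1 s.
At the end, for the whole second after the job is handed in: The pin spans both eyes within 4 mm of the hinge axis, middle of the lower groove 3 mm or more below the lower eye, of the upper groove 3 mm or more above the upper eye; lower end over 12 mm off the bench; gripped (over 1.5 N), still (under 10 mm/s), pressing on the mould with under 15 N (z of pin_groove_low in the frame of lower_eye_bottom below -0.003 m and horizontal distance between pin_groove_low and lower_eye_bottom below 0.004 m and z of pin_groove_high in the frame of upper_eye_top above 0.003 m and horizontal distance between pin_groove_high and upper_eye_top below 0.004 m and height (world z) of pin_tip above 0.012 m and contact force between the fingers and pin above 1.5 N and contact force between pin and mould below 15 N and linear speed of pin below 0.01 m/s); the arm keeps its last pose, push and grip.
It fails at once if the pin is forced against the mould (over 40 N) (contact force between pin and mould above 40 N).
It fails at once if another thing on the bench is shifted by more than 30 mm (distance of any of clip_dish, bowl_green, bowl_blue, tumbler, paperweight, paddle, optic, brass_pin, black_pin from where it was at the start of the episode above 0.03 m).
It fails at once if another thing on the bench is tipped over (angle between any of clip_dish, bowl_green, bowl_blue, tumbler, paperweight, paddle, optic, brass_pin, black_pin's own z axis and vertical above 0.4 rad).
It also fails if it takes over 54 s, if anything falls off the work surface, if the arm or the gripper's body presses on something with over 40 N, if the wrist force passes 120 N, or if a joint passes its speed limit or range.

### The arm

A 6-joint arm with a two-finger parallel gripper is mounted at the origin on the work surface. World frame = base frame: x ahead of the robot, y to its left, z up, the work surface at z = 0. Lengths are in m, angles in degrees, forces in N, time in s.
With the tool pointing down it reaches from about 0.35 to 0.875 m from the base axis. Payload 4.2 kg.
Tool frame: the origin (TCP) lies midway between the tips of the shut fingers; the grasp point (between the pads) lies 19 mm behind it; x points along the fingers, y is the direction in which the jaws open and shut, and the axes are right-handed (so a half turn about x gives the same grasp; the last joint's range is limited). The gripper opens to 87 mm and grips with 3 to 60 N. Pads are 19 mm wide; open, the fingers measure 117 mm over their backs; the gripper's body (75 mm by 190 mm) begins 51 mm behind the grasp point.
Start: joints at [-54.97, 22.042, 0.453, 0, -68.411, -14.817], TCP at [0.216, -0.586, 0.223] pointing down, gripper open.
Joint ranges: [-179.83, 179.83], [-69.29, 118.12], [-61.27, 80.66], [-181.25, 117.63], [-171.15, -9.14], [-177.46, 177.46]. Speed limits (degrees/s): [159.86, 159.86, 180, 180, 180, 180].

### API

Orientations are given as a 3x3 rotation matrix whose columns are the frame's x, y, z axes.
In Python, from station import r gives the robot as it stands.
- The arm moves only by the tool play_rows, never from a script. Its argument "plan" is a list that holds one entry, the list of rows, each a list of 6 numbers: the shift along the tool's x, y, z in cm, then the turn, a rotation vector about the tool's x, y, z in units of 10 degrees (1.0 is 10 degrees). A call has 1 to 5 rows; each row is the pose to reach, as a shift and turn from the pose commanded when the call began, along the tool's axes at that moment; what a row does not reach only later rows make up. A row lasts 1/8 s, in which the tool goes at most 62.5 mm and 10.7 degrees, less where a joint would pass 70% of its speed; a pose out of reach is approached as far as the arm can. A call with a gripper value outside its range is refused whole. "hand" is the opening, from 0 (shut) to 1 (fully open), set as the call begins (left out, the last holds). The fingers move at their own pace and stop on an object; the grip force is fixed at half the most. Time passes only in rows, so rows that repeat a pose let the fingers close. It gives the time, the measured TCP pose, the force and the opening at its end, in the units of the state.
- r.sense(): the state, without advancing time (a new reading comes with each control period).
- r.capture(name): name is "side" or "top" or "wrist"; returns (picture, depth): 384x512x3 uint8, blue, green, red; 384x512 float32, m along the optical axis (not along the pixel's ray), 0 where there is no reading.
- r.get_calibration(name): a dict with "vfov" (degrees; the focal length in pixels is half the picture's height over the tangent of half this angle, whatever the lens; pixels are square), "cx", "cy" (the principal point, pixels), "rvec" (rotation vector, rad) and "tvec" (3), from world to camera coordinates, as OpenCV has them. Camera axes: x right, y down, z forward; pixel columns grow to the right and rows downward; lengths in m; the calibration is good to about 2 mm. The wrist camera is an equidistant fisheye: a pixel r from the principal point sees the ray r / f radians off the axis. A picture is of the moment at which its call begins: read the wrist's pose just before it. get_calibration takes no time and is no camera call; for the wrist camera it gives the pose at the moment of the call.
- r.finish_job(): hands the job in, once; it reports no verdict.
The state is a dict: "time_s": time; "joints": joint angles; "joint_velocities": joint speeds; "effort": joint torques, N m; "tcp_pos": TCP position; "ee_rot": TCP orientation; "wrist_force": force on the tool from outside, world axes, zero at the start; "moment": the same for the moment, N m; "gripper_width": opening from 0.0 (shut) to 1.0 (fully open).
Only numpy, scipy, OpenCV 4.12 (cv2) and the standard library are available. Lean on these libraries where they do the work, as an engineer would, in place of code of your own. Each camera call takes 0.05 s, during which the arm holds its last target.

## Working session

There is one attempt and no reset: what is moved stays moved. The work goes in short steps, Python scripts to look and compute and a tool call to move; the robot and the scene stay as the last step left them, time stands still between calls to the robot, and variables do not carry over. Pictures are saved under pics/ and viewed, and the job is handed in when it is done.

Besides the shell and the picture viewer there is one more tool, called after "Request:" as a command line: name --argument value ..., lists and objects as JSON in quotes. play_rows: Moves the arm, as the interface text tells. Its arguments: {"type":"object","properties":{"plan":{"type":"array","items":{"type":"array","items":{"type":"array","items":{"type":"number"}}}},"hand":{"type":"number"}},"required":["plan"]}

```bash
mkdir -p pics; ls; python3 - <<'E'
from station import r
import cv2,numpy as np
s=r.sense();print(s)
for n in("side","top","wrist"):
    c=r.get_calibration(n);print(n,c)
    p,d=r.capture(n);cv2.imwrite(f"pics/{n}0.png",p);np.save(f"pics/{n}0.npy",d)
E
```

```text
pics
{'time_s': 0.0, 'joints': array([-5.49702425e+01,  2.20886435e+01,  3.79688766e-01, -2.88131696e-02,
       -6.84093706e+01, -1.48185555e+01]), 'joint_velocities': array([ 0.02505172,  0.01450297, -0.01554848,  0.03931392, -0.08162221,
        0.00877965]), 'effort': array([-8.42794498e-05, -3.90663671e+01,  1.87403852e+01,  4.21976656e+00,
        1.09728935e-02, -1.73680305e-04]), 'tcp_pos': array([ 0.21575865, -0.58594157,  0.22148173]), 'ee_rot': array([[-8.02487009e-04, -3.45306717e-01,  9.38489546e-01],
       [ 1.95943694e-03,  9.38487503e-01,  3.45307641e-01],
       [-9.99997758e-01,  2.11601598e-03, -7.65172946e-05]]), 'wrist_force': array([ 0.59255158, -0.14957819,  0.09811798]), 'moment': array([-0.00803029, -0.06478461,  0.01779107]), 'gripper_width': 1.0016245491454443}
side {'vfov': 54.069763989196325, 'cx': 260.45199382928496, 'cy': 191.2272905349959, 'rvec': array([ 0.36326793, -2.60002132,  1.43129074]), 'tvec': array([0.56780923, 0.19099044, 0.98337475])}
top {'vfov': 57.461755246743536, 'cx': 250.27364120358544, 'cy': 191.51380416508974, 'rvec': array([ 2.15811289, -2.12706822,  0.20043078]), 'tvec': array([-0.02854158,  0.59221867,  1.16592601])}
wrist {'vfov': 65.70646984690485, 'cx': 257.1008753054399, 'cy': 195.2231879493421, 'rvec': array([-1.70191561, -2.44074141, -0.32315495]), 'tvec': array([ 0.62355858, -0.03072361,  0.38900934])}
```

View pics/side0.png

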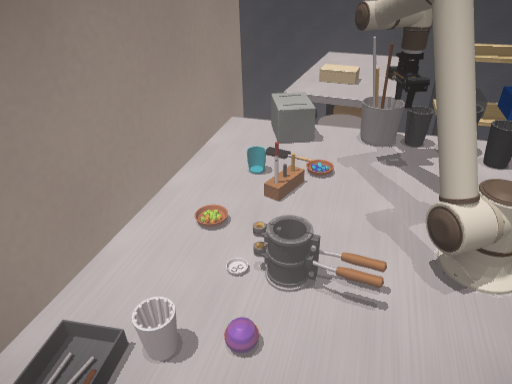

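View pics/top0.png

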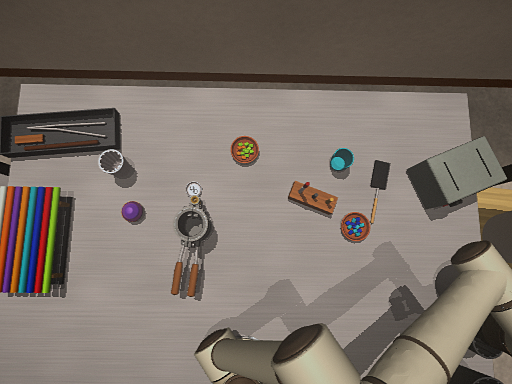

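View pics/wrist0.png

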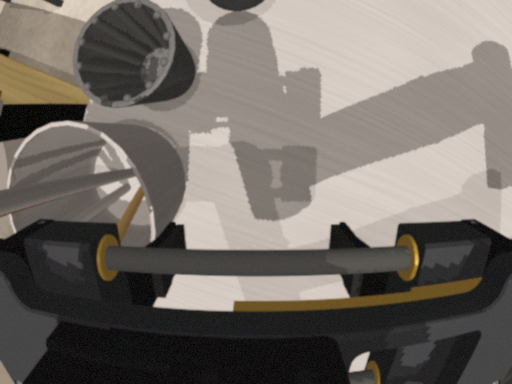

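Side view: the pin's red top is at about (277,150) and the bronze eyes at (259,228) and (259,248). In the top view the red top is near (306,184) and the hinge near (194,200). I'll zoom in on both.

```bash
cat > h.py <<'E'
import numpy as np,cv2
from station import r
def ray(cal,u,v,fish=False):
    f=192/np.tan(np.radians(cal['vfov'])/2)
    R=cv2.Rodrigues(np.array(cal['rvec']))[0];t=np.array(cal['tvec'])
    x=(u-cal['cx']);y=(v-cal['cy'])
    if fish:
        q=np.hypot(x,y);th=q/f;d=np.array([np.sin(th)*x/max(q,1e-9),np.sin(th)*y/max(q,1e-9),np.cos(th)])
    else: d=np.array([x/f,y/f,1]);d/=np.linalg.norm(d)
    return -R.T@t,R.T@d
def plane(cal,u,v,z,fish=False):
    o,d=ray(cal,u,v,fish);return o+d*(z-o[2])/d[2]
def tri(rays):
    A=np.zeros((3,3));b=np.zeros(3)
    for o,d in rays:
        P=np.eye(3)-np.outer(d,d);A+=P;b+=P@o
    x=np.linalg.solve(A,b)
    return x,[np.linalg.norm((np.eye(3)-np.outer(d,d))@(x-o)) for o,d in rays]
def proj(cal,X,fish=False):
    f=192/np.tan(np.radians(cal['vfov'])/2)
    p=cv2.Rodrigues(np.array(cal['rvec']))[0]@np.array(X)+np.array(cal['tvec'])
    if fish:
        q=np.hypot(p[0],p[1]);th=np.arctan2(q,p[2]);return cal['cx']+f*th*p[0]/q,cal['cy']+f*th*p[1]/q
    return cal['cx']+f*p[0]/p[2],cal['cy']+f*p[1]/p[2]
def crop(img,x0,y0,w,h,k,name):
    cv2.imwrite(name,cv2.resize(img[y0:y0+h,x0:x0+w],None,fx=k,fy=k,interpolation=cv2.INTER_CUBIC))
E
python3 - <<'E'
from h import *
s=cv2.imread('pics/side0.png');t=cv2.imread('pics/top0.png')
a=[(s,245,130,80,80),(s,235,205,80,80),(t,280,160,80,80),(t,160,170,80,80)]
im=[cv2.resize(i[y:y+h,x:x+w],(400,300) if 0 else (300,300),interpolation=cv2.INTER_CUBIC) for i,x,y,w,h in a]
cv2.imwrite('pics/z0.png',np.vstack([np.hstack(im[:2]),np.hstack(im[2:])]))
E
```

```text
(no output)
```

View pics/z0.png

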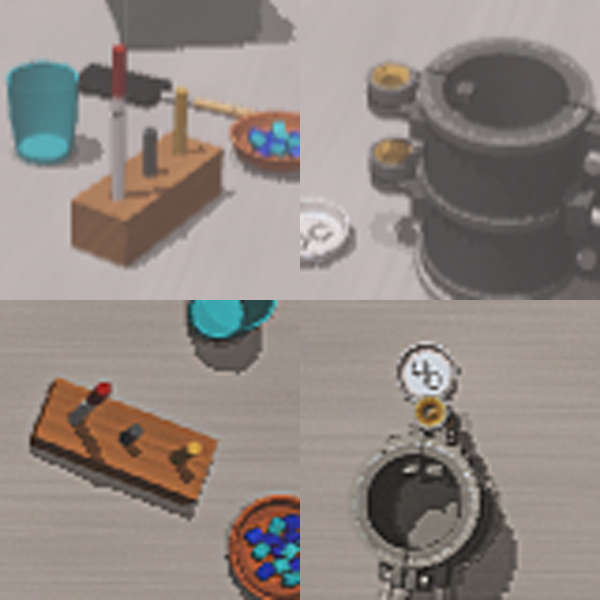

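```bash
python3 - <<'E'
from h import *
s=cv2.imread('pics/side0.png');t=cv2.imread('pics/top0.png')
S=r.get_calibration('side');T=r.get_calibration('top')
def blobs(img,lo,hi,box):
    x,y,w,h=box;hs=cv2.cvtColor(img[y:y+h,x:x+w],cv2.COLOR_BGR2HSV)
    m=cv2.inRange(hs,np.array(lo),np.array(hi));n,l,st,c=cv2.connectedComponentsWithStats(m)
    return [(st[i].tolist(),(c[i]+[x,y]).round(2),) for i in range(1,n) if st[i][4]>5]
for n,i,b in(('s',s,(265,130,30,40)),('t',t,(295,175,25,20))):
    print('red',n,[(st[0]+b[0],st[1]+b[1],st[2:],c) for st,c in blobs(i,(170,90,40),(180,255,255),b)+blobs(i,(0,140,40),(5,255,255),b)])
for n,i,b in(('s',s,(245,215,30,45)),('t',t,(185,190,20,18))):
    print('brz',n,[(st[0]+b[0],st[1]+b[1],st[2:],c) for st,c in blobs(i,(8,100,60),(30,255,255),b)])
E
python3 - <<'E'
from h import *
s=cv2.imread('pics/side0.png');t=cv2.imread('pics/top0.png')
a=[(s,262,138,30,30),(s,245,216,40,40),(t,295,172,30,30),(t,180,185,30,30)]
im=[cv2.resize(i[y:y+h,x:x+w],(300,300),interpolation=cv2.INTER_NEAREST) for i,x,y,w,h in a]
cv2.imwrite('pics/z1.png',np.vstack([np.hstack(im[:2]),np.hstack(im[2:])]))
E
```

```text
red s []
red t [(305, 182, [4, 4, 10], array([306.9, 183.4]))]
brz s [(255, 223, [9, 4, 34], array([259.  , 224.59])), (255, 243, [9, 5, 33], array([258.79, 244.85]))]
brz t [(191, 196, [8, 8, 40], array([194.25, 199.22]))]
```

View pics/z1.png

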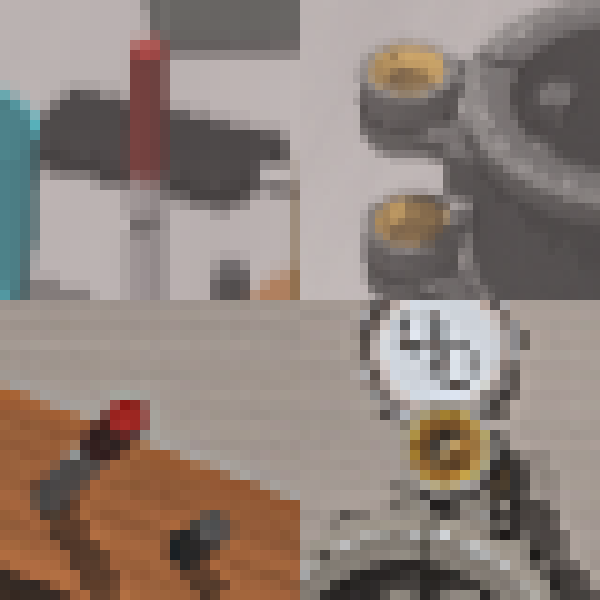

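```bash
python3 - <<'E'
from h import *
S=r.get_calibration('side');T=r.get_calibration('top')
print('pin',plane(T,307.1,183.3,.195),plane(S,276.6,142.5,.195),tri([ray(T,307.1,183.3),ray(S,276.6,142.5)]))
print('eye',plane(T,194.35,199.2,.138),plane(S,259,224.6,.138),plane(S,258.8,244.85,.074),tri([ray(T,194.35,199.2),ray(S,259,224.6)]))
for n,u,v,z in(('black',316.5,194,.095),('brass',331,200,.115),('optic',111,160,.11),('dish',194,189,.01),('mould',191,224,.15),('tumbler',342,157,.085),('mouldhandle',176,292,.084),('mouldhandle2',193,293,.084)):
    print(n,plane(T,u,v,z).round(3))
E
```

```text
pin [ 0.59646198 -0.1916956   0.195     ] [ 0.59154454 -0.18842131  0.195     ] (array([ 0.59466805, -0.19229893,  0.19331702]), [np.float64(0.0021156462410064428), np.float64(0.0021156462410064055)])
eye [0.54987746 0.15996415 0.138     ] [0.54638917 0.15974027 0.138     ] [0.54797272 0.16014858 0.074     ] (array([0.54817845, 0.15963414, 0.13796203]), [np.float64(0.0017131842926734072), np.float64(0.0017131842926736765)])
black [ 0.58  -0.241  0.095]
brass [ 0.558 -0.284  0.115]
optic [0.681 0.445 0.11 ]
dish [0.605 0.181 0.01 ]
mould [0.47  0.166 0.15 ]
tumbler [ 0.712 -0.334  0.085]
mouldhandle [0.256 0.214 0.084]
mouldhandle2 [0.254 0.16  0.084]
```

```bash
python3 - <<'E'
from h import *
s=r.sense();W=r.get_calibration('wrist')
R=cv2.Rodrigues(W['rvec'])[0];o=-R.T@W['tvec']
E=s['ee_rot'];p=s['tcp_pos']
print('cam in tool',E.T@(o-p),'axes cam z,x in tool',E.T@R[2],E.T@R[0])
# goal above pin
g=np.array([0.594,-0.191,0.26]);print('delta tool',E.T@(g-p)*100)
for k in(0,.02,.05): print(proj(W,p+E@np.array([k,0,0]),True))
E
```

```text
cam in tool [-0.16120411  0.00064502 -0.07099661] axes cam z,x in tool [ 9.65759202e-01 -3.87880731e-04  2.59439806e-01] [ 5.41924612e-04  9.99999717e-01 -5.22233123e-04]
delta tool [-3.79543105 24.01961372 49.13820511]
(np.float64(256.09311472753615), np.float64(240.53721245518824))
(np.float64(256.2070095029982), np.float64(228.21871957734618))
(np.float64(256.342955356017), np.float64(213.60965068255166))
```

Request:
play_rows --plan '[[[-4,0,0,0,0,0],[-4,2,4.5,0,0,0],[-4,4.5,9,0,0,0],[-4,7,14,0,0,0],[-4,9,18.5,0.5,0,0]]]' --hand 1

```text
time_s: 0.78
tcp_pos: [0.3594, -0.4365, 0.2624]
ee_rot: [[-0.0, -0.26, 0.966], [0.0, 0.966, 0.26], [-1.0, 0.0, -0.0]]
wrist_force: [-0.0, -1.0, 0.1]
gripper_width: 1.002
```

Request:
play_rows --plan '[[[0,3.5,5,0.4,0,0],[0,7,10.5,0.8,0,0],[0,10.5,16,1.2,0,0],[0,14,21,1.507,0,0],[0,17.4,26.4,1.507,0,0]]]'

```text
time_s: 1.4
tcp_pos: [0.5649, -0.2029, 0.2625]
ee_rot: [[-0.0, -0.003, 1.0], [0.0, 1.0, 0.003], [-1.0, 0.0, -0.0]]
wrist_force: [0.4, -1.1, 0.0]
gripper_width: 1.002
```

```bash
python3 - <<'E'
from h import *
s=r.sense();print(s['tcp_pos'],s['ee_rot'].round(4),s['joints'].round(1))
W=r.get_calibration('wrist');print(W)
p,d=r.capture('wrist');cv2.imwrite('pics/w1.png',p)
print(proj(W,[.5947,-.1923,.195],True))
E
```

```text
[ 0.56492711 -0.20289948  0.26248629] [[-2.0e-04 -2.5e-03  1.0e+00]
 [ 1.0e-04  1.0e+00  2.5e-03]
 [-1.0e+00  1.0e-04 -2.0e-04]] [ -4.3  18.2   0.6  -0.  -72.3 -85.5]
{'vfov': 65.70646984690485, 'cx': 257.1008753054399, 'cy': 195.2231879493421, 'rvec': array([-2.07809482, -2.08446889, -0.274408  ]), 'tvec': array([ 0.20426641, -0.58613633,  0.28116646])}
(np.float64(269.1202368093546), np.float64(240.80798585929264))
```

View pics/w1.png

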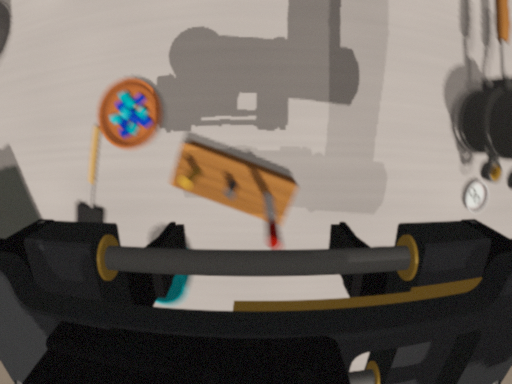

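```bash
python3 - <<'E'
from h import *
p=cv2.imread('pics/w1.png');W=r.get_calibration('wrist')
crop(p,170,130,160,130,5,'pics/w1z.png')
hs=cv2.cvtColor(p,cv2.COLOR_BGR2HSV)
m=(cv2.inRange(hs,(172,120,80),(180,255,255))|cv2.inRange(hs,(0,180,100),(4,255,255)));m[:,:260]=0;m[:,290:]=0
ys,xs=np.nonzero(m);print(xs.mean(),ys.mean(),xs.min(),xs.max(),ys.min(),ys.max())
for v in(238,240,242): print(plane(W,273.8,v,.195,True))
E
```

```text
273.2391304347826 239.54347826086956 270 276 227 245
[ 0.59661603 -0.1837597   0.195     ]
[ 0.59844181 -0.18370794  0.195     ]
[ 0.60027848 -0.18365545  0.195     ]
```

View pics/w1z.png

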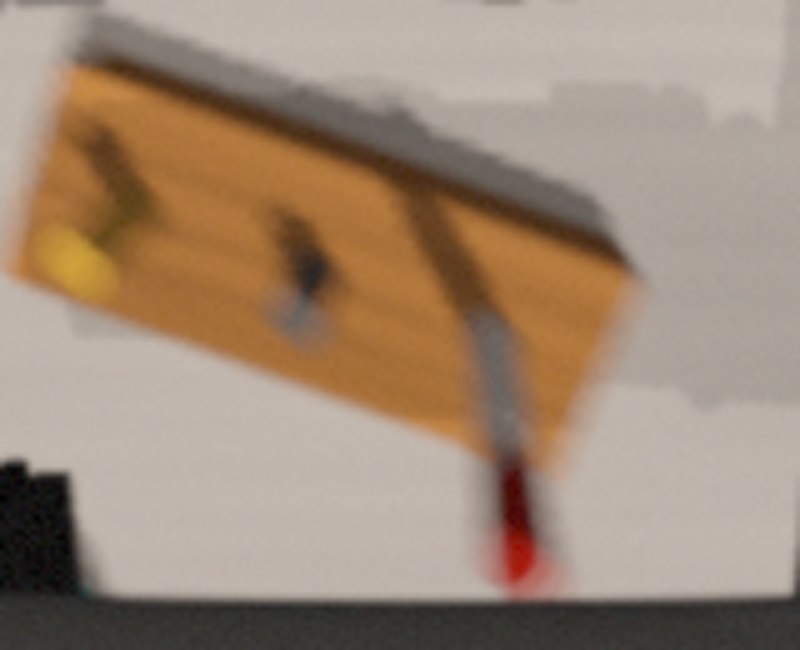

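The picture is blurred because the arm was still settling. The red top is at about (273,242). I'll take it again at rest.

```bash
python3 - <<'E'
from h import *
s=r.sense();W=r.get_calibration('wrist');print(s['tcp_pos'],W['tvec'])
p,d=r.capture('wrist');cv2.imwrite('pics/w2.png',p)
crop(p,170,130,160,130,5,'pics/w2z.png')
hs=cv2.cvtColor(p,cv2.COLOR_BGR2HSV)
m=(cv2.inRange(hs,(172,120,60),(180,255,255))|cv2.inRange(hs,(0,180,60),(4,255,255)));m[:,:250]=0;m[:,290:]=0
for y in range(225,250): 
    xs=np.nonzero(m[y])[0]; 
    if len(xs): print(y,xs.min(),xs.max())
for v in(238,240,242): print(plane(W,269,v,.195,True))
E
```

```text
[ 0.56966753 -0.19842164  0.26156621] [ 0.20261207 -0.5897606   0.27786518]
225 259 268
226 259 268
227 259 268
228 259 268
229 259 268
230 259 268
231 259 269
232 259 269
233 259 269
234 259 269
235 259 269
236 259 269
237 259 268
238 260 268
239 261 267
[ 0.59662906 -0.18776064  0.195     ]
[ 0.59845386 -0.18771938  0.195     ]
[ 0.60028954 -0.18767758  0.195     ]
```

View pics/w2z.png

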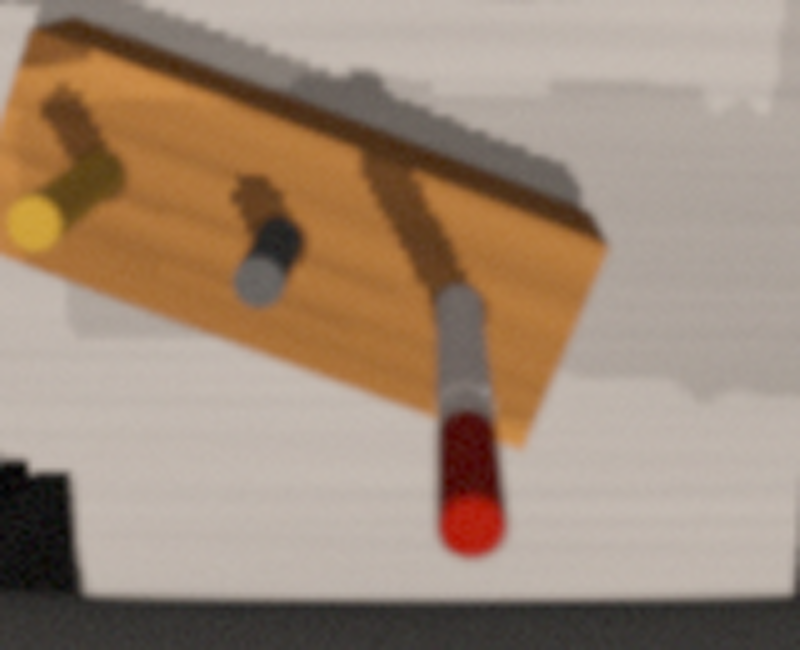

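```bash
python3 - <<'E'
from h import *
s=r.sense();W=r.get_calibration('wrist');print(s['tcp_pos'])
P=plane(W,263.8,234.4,.195,True);print(P, (P-s['tcp_pos'])*100)
# base at rack top z=.05: pin axis there ~ (170+459/5.,?)
print('black',plane(W,170+258/5-.4,130+281/5-.4,.095,True),'brass',plane(W,170+33/5-.4,130+222/5-.4,.115,True))
E
```

```text
[ 0.56719997 -0.20055132  0.2613265 ]
[ 0.59061339 -0.19429696  0.195     ] [ 2.34134235  0.62543604 -6.63264982]
black [ 0.57325833 -0.24080508  0.095     ] brass [ 0.55568794 -0.28744002  0.115     ]
```

```bash
python3 - <<'E'
from h import *
for i in range(3):
    s=r.sense();W=r.get_calibration('wrist');print(s['tcp_pos'],W['tvec'],s['joint_velocities'].round(2))
    p,d=r.capture('wrist')
    hs=cv2.cvtColor(p,cv2.COLOR_BGR2HSV)
    m=(cv2.inRange(hs,(172,150,120),(180,255,255))|cv2.inRange(hs,(0,150,120),(6,255,255)));m[:,:255]=0;m[:,280:]=0
    n,l,st,c=cv2.connectedComponentsWithStats(m);k=1+np.argmax(st[1:,4]);u,v=c[k];print(st[k],c[k])
    P=plane(W,u,v,.195,True);print(P,(P-s['tcp_pos'])*100)
E
```

```text
[ 0.56719997 -0.20055132  0.2613265 ] [ 0.20513064 -0.5868834   0.27993436] [-3.84 -1.65 -2.53  0.61 -1.53  2.41]
[261 232  12  12 119] [266.39495798 237.23529412]
[ 0.59315575 -0.19209997  0.195     ] [ 2.59557855  0.84513516 -6.63264982]
[ 0.56547873 -0.20227141  0.2614564 ] [ 0.20592533 -0.58544135  0.2811298 ] [-2.93 -1.31 -1.63  0.41 -0.45  0.57]
[263 234  12  12 122] [268.51639344 239.36065574]
[ 0.59333775 -0.19206078  0.195     ] [ 2.785902    1.0210631  -6.64564006]
[ 0.56444254 -0.20355626  0.26173823] [ 0.2061649  -0.5848587   0.28159281] [-2.28 -1.06 -0.84  0.19 -0.06  0.01]
[265 235  12  12 118] [270.22881356 240.51694915]
[ 0.59347108 -0.19196744  0.195     ] [ 2.90285323  1.15888193 -6.67382322]
```

Request:
play_rows --plan '[[[0,0.4,1.3,0,0,0],[1,0.85,2.5,0,0,0],[2,0.85,2.56,0,0,0],[2,0.85,2.56,0,0,0],[2,0.85,2.56,0,0,0]]]'

```text
time_s: 2.28
tcp_pos: [0.5895, -0.1965, 0.2426]
ee_rot: [[-0.0, -0.002, 1.0], [-0.0, 1.0, 0.002], [-1.0, -0.0, -0.0]]
wrist_force: [0.1, -0.5, 0.4]
gripper_width: 0.999
```

Request:
play_rows --plan '[[[0,0,0,0,0,0],[0,0,0,0,0,0],[0,0,0,0,0,0],[0,0,0,0,0,0]]]'

```text
time_s: 2.78
tcp_pos: [0.5896, -0.1962, 0.2427]
ee_rot: [[0.0, -0.002, 1.0], [0.0, 1.0, 0.002], [-1.0, 0.0, 0.0]]
wrist_force: [-0.8, -0.3, -0.1]
gripper_width: 1.0
```

Request:
play_rows --plan '[[[1.5,0.42,0.37,0,0,0],[4,0.42,0.37,0,0,0],[6.5,0.42,0.37,0,0,0],[8.5,0.42,0.37,0,0,0],[9.1,0.42,0.37,0,0,0]]]'

```text
time_s: 3.4
tcp_pos: [0.5922, -0.1915, 0.149]
ee_rot: [[-0.004, -0.003, 1.0], [0.001, 1.0, 0.003], [-1.0, 0.001, -0.004]]
wrist_force: [0.9, 0.7, 0.3]
gripper_width: 1.005
```

Request:
play_rows --plan '[[[0,0,0,0,0,0],[0,0,0,0,0,0],[0,0,0,0,0,0]]]'

```text
time_s: 3.78
tcp_pos: [0.5938, -0.192, 0.1525]
ee_rot: [[0.002, -0.003, 1.0], [-0.0, 1.0, 0.003], [-1.0, -0.0, 0.002]]
wrist_force: [0.7, 0.0, 0.5]
gripper_width: 1.002
```

```bash
python3 - <<'E'
from h import *
s=r.sense();print(s['tcp_pos'],s['wrist_force'])
p,d=r.capture('side');cv2.imwrite('pics/s3.png',p);w,_=r.capture('wrist');
a=cv2.resize(p[100:220,210:330],(480,480),interpolation=cv2.INTER_CUBIC)
cv2.imwrite('pics/s3z.png',a);cv2.imwrite('pics/w3.png',w)
E
```

```text
[ 0.5937858  -0.1920086   0.15246202] [0.65476232 0.02434383 0.5356208 ]
```

View pics/s3z.png

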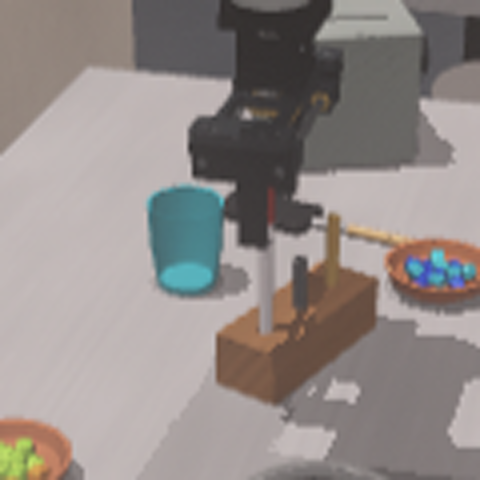

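View pics/w3.png

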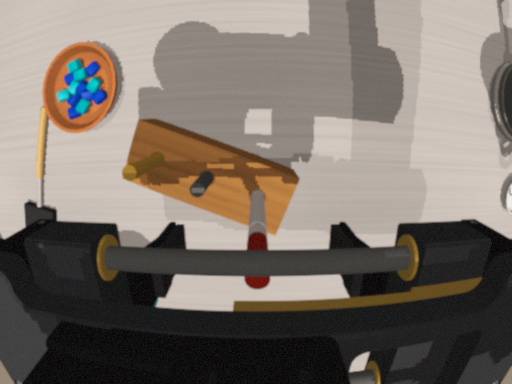

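The pin stands between the fingers: its red end covers rows 232–287 at column 257. Closing the gripper.

Request:
play_rows --plan '[[[0,0,0,0,0,0],[0,0,0,0,0,0],[0,0,0,0,0,0],[0,0,0,0,0,0],[0,0,0,0,0,0]]]' --hand 0

```text
time_s: 4.5
tcp_pos: [0.5933, -0.192, 0.1515]
ee_rot: [[-0.0, -0.003, 1.0], [-0.0, 1.0, 0.003], [-1.0, -0.0, -0.0]]
wrist_force: [-0.4, -0.3, -0.1]
gripper_width: 0.516
```

Request:
play_rows --plan '[[[0,0,0,0,0,0],[0,0,0,0,0,0],[0,0,0,0,0,0]]]'

```text
time_s: 4.88
tcp_pos: [0.5933, -0.192, 0.1515]
ee_rot: [[-0.0, -0.003, 1.0], [0.0, 1.0, 0.003], [-1.0, 0.0, -0.0]]
wrist_force: [-0.4, -0.3, -0.1]
gripper_width: 0.176
```

Request:
play_rows --plan '[[[0,0,0,0,0,0],[0,0,0,0,0,0],[0,0,0,0,0,0]]]'

```text
time_s: 5.25
tcp_pos: [0.5933, -0.192, 0.1516]
ee_rot: [[-0.0, -0.003, 1.0], [-0.0, 1.0, 0.003], [-1.0, -0.0, -0.0]]
wrist_force: [-0.3, 0.1, 0.2]
gripper_width: 0.13
```

Request:
play_rows --plan '[[[-0.5,0,0,0,0,0],[-1.5,0,0,0,0,0],[-2.5,0,0,0,0,0],[-3,0,0,0,0,0],[-3,0,0,0,0,0]]]'

```text
time_s: 5.88
tcp_pos: [0.5935, -0.192, 0.1822]
ee_rot: [[0.001, -0.003, 1.0], [0.0, 1.0, 0.003], [-1.0, 0.0, 0.001]]
wrist_force: [-0.6, 0.6, -2.1]
gripper_width: 0.127
```

Request:
play_rows --plan '[[[-1.5,0,0,0,0,0],[-4.5,0,0,0,0,0],[-7.5,0,0,0,0,0],[-10.5,0,0,0,0,0],[-13,0,0,0,0,0]]]'

```text
time_s: 6.5
tcp_pos: [0.5933, -0.1921, 0.3138]
ee_rot: [[0.001, -0.003, 1.0], [-0.0, 1.0, 0.003], [-1.0, -0.0, 0.001]]
wrist_force: [0.4, 0.6, -2.3]
gripper_width: 0.13
```

Request:
play_rows --plan '[[[0,1,0,0,0,0],[0,4,-0.4,0,0,0],[0,7.5,-0.9,0,0,0],[0,11,-1.4,0,0,0],[0,15,-1.9,0,0,0]]]'

```text
time_s: 7.12
tcp_pos: [0.5728, -0.0405, 0.31]
ee_rot: [[-0.003, -0.002, 1.0], [0.0, 1.0, 0.002], [-1.0, 0.0, -0.003]]
wrist_force: [1.6, 0.6, -1.2]
gripper_width: 0.129
```

Request:
play_rows --plan '[[[0,4,-0.5,0,0,0],[0,8,-1,0,0,0],[0,11,-1.4,0,0,0],[0,12.5,-1.6,0,0,0],[0,13,-1.7,0,0,0]]]'

```text
time_s: 7.75
tcp_pos: [0.5561, 0.0886, 0.3108]
ee_rot: [[-0.001, -0.004, 1.0], [-0.0, 1.0, 0.004], [-1.0, -0.0, -0.001]]
wrist_force: [0.2, 0.5, -3.2]
gripper_width: 0.131
```

Request:
play_rows --plan '[[[0,0,0,0,0,0],[0,0,0,0,0,0],[0,0,0,0,0,0],[0,0,0,0,0,0]]]'

```text
time_s: 8.25
tcp_pos: [0.5567, 0.0874, 0.3116]
ee_rot: [[0.0, -0.002, 1.0], [-0.0, 1.0, 0.002], [-1.0, -0.0, 0.0]]
wrist_force: [-0.0, -0.5, -1.3]
gripper_width: 0.125
```

```bash
cat > look.py <<'E'
from h import *
import sys
n=sys.argv[1]
s=r.sense();print(s['time_s'],s['tcp_pos'],s['ee_rot'].round(4).tolist(),s['wrist_force'],s['gripper_width'])
W=r.get_calibration('wrist');w,_=r.capture('wrist');p,_=r.capture('side');t,_=r.capture('top')
for k,i in(('w',w),('s',p),('t',t)): cv2.imwrite(f'pics/{k}{n}.png',i)
np.savez(f'pics/W{n}.npz',vfov=W['vfov'],cx=W['cx'],cy=W['cy'],rvec=W['rvec'],tvec=W['tvec'],tcp=s['tcp_pos'],E=s['ee_rot'])
E
python3 look.py 4
```

```text
8.25 [0.55668179 0.0874274  0.31157826] [[0.0, -0.0017, 1.0], [-0.0, 1.0, 0.0017], [-1.0, -0.0, 0.0]] [-1.13719808e-03 -5.18047526e-01 -1.30339945e+00] 0.1251489518338463
```

View pics/w4.png

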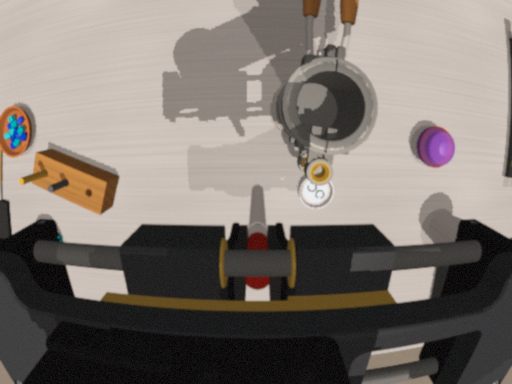

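View pics/s4.png

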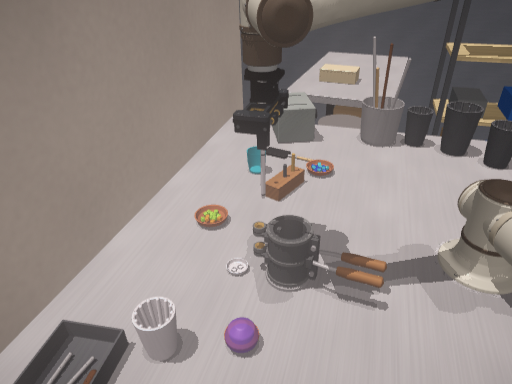

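The wrist view shows the bronze eye at about (319,171) and the pin tip at about (258,188). The pin is held straight.

```bash
cat > eye.py <<'E'
from h import *
import sys
n=sys.argv[1];W=dict(np.load(f'pics/W{n}.npz'));w=cv2.imread(f'pics/w{n}.png')
hs=cv2.cvtColor(w,cv2.COLOR_BGR2HSV)
m=cv2.inRange(hs,(12,90,70),(30,255,255));m[235:]=0;m[:,:200]=0;m[:,400:]=0
cs,_=cv2.findContours(m,cv2.RETR_EXTERNAL,cv2.CHAIN_APPROX_NONE)
c=max([c for c in cs],key=cv2.contourArea)
h=cv2.convexHull(c);(u,v),ax,an=cv2.fitEllipse(h);print('eye px',u,v,ax)
P=plane(W,u,v,.138,True);print('eye',P,'tcp',W['tcp'],'d',(P-W['tcp'])*100)
# expected tip positions for nominal pin
E=W['E'];tip=W['tcp']+E@np.array([.142,0,0]);top=W['tcp']-E@np.array([.043,0,0])
print('nominal tip px',proj(W,tip,True),'tip level',tip[2])
x0,y0=int(u)-80,int(v)-60
crop(w,max(x0,0),max(y0,0),160,120,5,f'pics/w{n}z.png');print('crop',x0,y0)
E
python3 eye.py 4
```

```text
eye px 348.52532958984375 7.57020378112793 (17.268047332763672, 38.41913604736328)
eye [0.3486214  0.19395987 0.138     ] tcp [0.55668179 0.0874274  0.31157826] d [-20.80603905  10.65324754 -17.35782601]
nominal tip px (np.float64(256.70275774853883), np.float64(185.73803131531906)) tip level 0.1695782603336908
crop 268 -53
```

View pics/w4z.png

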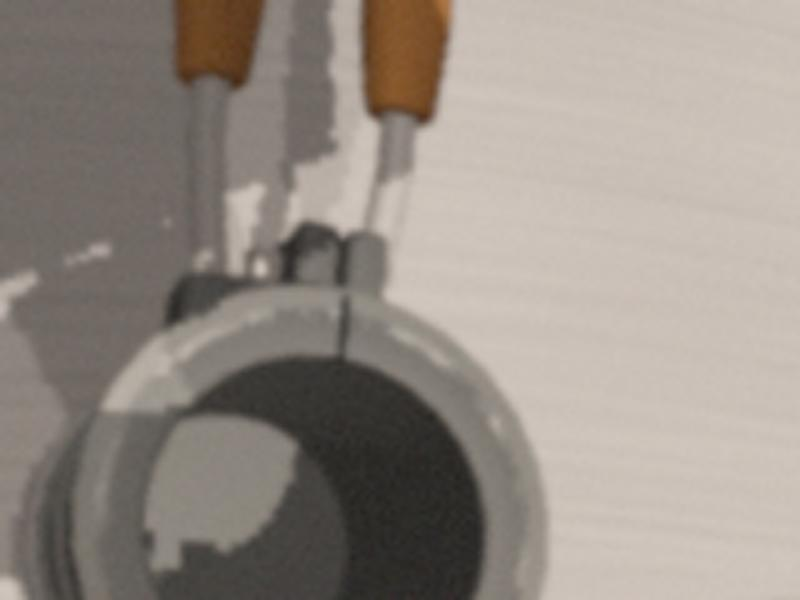

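The mask picked the wooden handle, so I'll limit it to the rows around the eye.

```bash
sed -i 's/m\[235:\]=0/m[235:]=0;m[:120]=0/' eye.py; python3 eye.py 4
```

```text
eye px 319.6645202636719 172.111083984375 (19.832429885864258, 20.803817749023438)
eye [0.5475003  0.16044138 0.138     ] tcp [0.55668179 0.0874274  0.31157826] d [ -0.91814885   7.30139803 -17.35782601]
nominal tip px (np.float64(256.70275774853883), np.float64(185.73803131531906)) tip level 0.1695782603336908
crop 239 112
```

View pics/w4z.png

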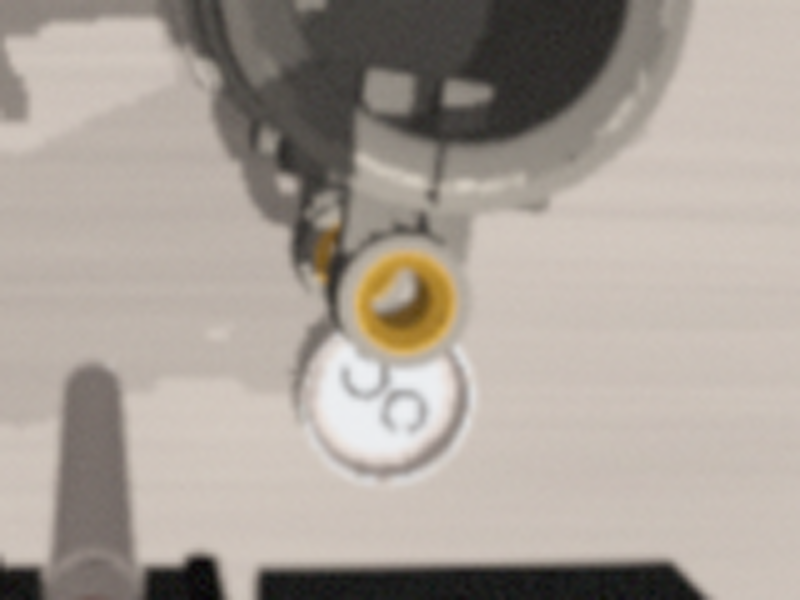

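Request:
play_rows --plan '[[[0,1.2,-0.2,0,0,0],[0,3.2,-0.4,0,0,0],[0,5.2,-0.7,0,0,0],[0,6.8,-0.9,0,0,0],[0,7.3,-0.92,0,0,0]]]'

```text
time_s: 9.02
tcp_pos: [0.547, 0.1625, 0.3114]
ee_rot: [[-0.0, -0.004, 1.0], [-0.0, 1.0, 0.004], [-1.0, -0.0, -0.0]]
wrist_force: [0.6, 0.0, -1.1]
gripper_width: 0.127
```

Request:
play_rows --plan '[[[0,0,0,0,0,0],[0,0,0,0,0,0],[0,0,0,0,0,0],[0,0,0,0,0,0],[0,0,0,0,0,0]]]'

```text
time_s: 9.65
tcp_pos: [0.5473, 0.1606, 0.3116]
ee_rot: [[0.0, -0.002, 1.0], [-0.0, 1.0, 0.002], [-1.0, -0.0, 0.0]]
wrist_force: [-0.6, -1.0, -2.1]
gripper_width: 0.13
```

```bash
python3 look.py 5; python3 eye.py 5;python3 - <<'E'
from h import *
s=cv2.imread('pics/s5.png');t=cv2.imread('pics/t5.png')
cv2.imwrite('pics/z5.png',np.hstack([cv2.resize(s[180:270,220:310],(400,400),interpolation=cv2.INTER_CUBIC),cv2.resize(t[160:240,150:230],(400,400),interpolation=cv2.INTER_CUBIC)]))
E
```

```text
9.65 [0.54727444 0.16064797 0.31158169] [[0.0001, -0.0021, 1.0], [-0.0, 1.0, 0.0021], [-1.0, -0.0, 0.0001]] [-0.63167482 -1.04104787 -2.13866994] 0.13000958253954703
eye px 256.78094482421875 179.6331024169922 (20.307327270507812, 20.85379981994629)
eye [0.5474836  0.16066437 0.138     ] tcp [0.54727444 0.16064797 0.31158169] d [ 2.09152603e-02  1.64002064e-03 -1.73581689e+01]
nominal tip px (np.float64(256.71388557077387), np.float64(185.73579304959466)) tip level 0.16958168901978402
crop 176 119
```

View pics/w5z.png

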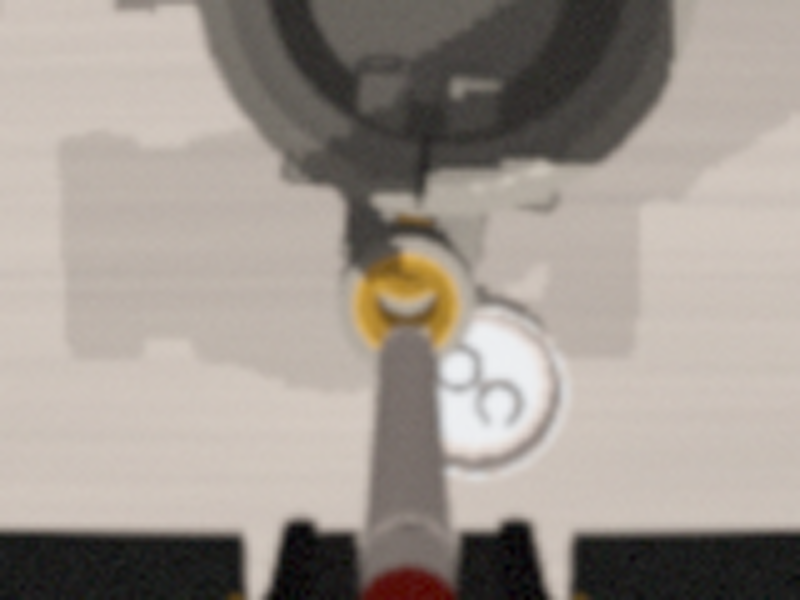

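View pics/z5.png

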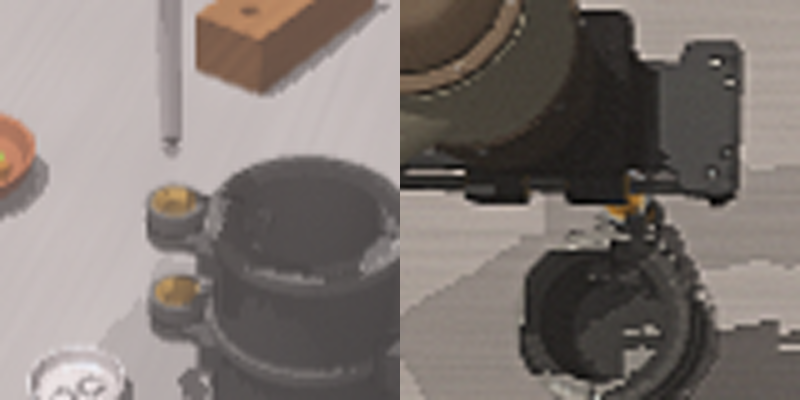

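The wrist view shows the pin tip at about (257.6,184) beside the eye at (256.8,179.6). In the side view it hangs just above the eye. Next I'll measure the pin axis at sub-pixel level in both views.

```bash
cat > axis.py <<'E'
from h import *
import sys
n=sys.argv[1];Wz=np.load(f'pics/W{n}.npz');W=dict(Wz)
S=r.get_calibration('side');C=S
tcp=W['tcp'];E=W['E']
def edges(img,cal,fish,zs,half):
    g=cv2.cvtColor(img,cv2.COLOR_BGR2GRAY).astype(np.float32);g=cv2.GaussianBlur(g,(1,5),0.8) if 0 else cv2.blur(g,(1,3))
    out=[]
    for z in zs:  # distance below tcp
        u0,v0=proj(cal,tcp+E@np.array([z,0,0]),fish)
        v=int(round(v0));us=np.arange(u0-half,u0+half+.01,.1)
        row=cv2.remap(g,us.astype(np.float32)[None],np.full((1,len(us)),v0,np.float32),cv2.INTER_LINEAR)[0]
        d=np.gradient(cv2.blur(row[None],(9,1))[0]);
        mid=len(us)//2
        a=np.argmax(np.abs(d[5:mid]))+5;b=np.argmax(np.abs(d[mid:-5]))+mid
        out.append((z,round(u0,2),round(v0,1),round(us[a],2),round(us[b],2),round((us[a]+us[b])/2-u0,2)))
    return out
print('side');[print(o) for o in edges(cv2.imread(f'pics/s{n}.png'),S,False,np.arange(.03,.135,.01),5)]
print('wrist');[print(o) for o in edges(cv2.imread(f'pics/w{n}.png'),W,True,np.arange(.06,.145,.01),10)]
# sensitivities
for nm,cal,f in(('side',S,False),('wrist',W,True)):
    b=tcp+E@np.array([.13,0,0]);p0=np.array(proj(cal,b,f))
    print(nm,'px per mm x,y',[(np.array(proj(cal,b+e,f))-p0).round(3) for e in np.eye(3)*.001])
# eyes in side
h=cv2.cvtColor(cv2.imread(f'pics/s{n}.png'),cv2.COLOR_BGR2HSV);m=cv2.inRange(h,(8,100,60),(30,255,255))
m[:215]=0;m[255:]=0;m[:,:245]=0;m[:,275:]=0
nn,l,st,c=cv2.connectedComponentsWithStats(m)
for i in range(1,nn):
    if st[i][4]>8:print('brz',st[i],c[i])
print('proj eye',proj(S,[.5475,.1606,.138]),proj(S,[.5475,.1606,.074]))
E
python3 axis.py 5
```

```text
side
(np.float64(0.03), np.float64(257.37), np.float64(173.3), np.float64(254.47), np.float64(259.47), np.float64(-0.4))
(np.float64(0.04), np.float64(257.45), np.float64(177.2), np.float64(254.55), np.float64(260.45), np.float64(0.05))
(np.float64(0.05), np.float64(257.54), np.float64(181.0), np.float64(255.44), np.float64(260.44), np.float64(0.4))
(np.float64(0.060000000000000005), np.float64(257.63), np.float64(184.8), np.float64(254.53), np.float64(260.53), np.float64(-0.1))
(np.float64(0.07), np.float64(257.71), np.float64(188.6), np.float64(254.51), np.float64(260.51), np.float64(-0.2))
(np.float64(0.08000000000000002), np.float64(257.8), np.float64(192.3), np.float64(255.5), np.float64(260.5), np.float64(0.2))
(np.float64(0.09000000000000001), np.float64(257.88), np.float64(195.9), np.float64(255.48), np.float64(260.48), np.float64(0.1))
(np.float64(0.1), np.float64(257.96), np.float64(199.5), np.float64(255.46), np.float64(260.46), np.float64(-0.0))
(np.float64(0.11000000000000001), np.float64(258.05), np.float64(203.1), np.float64(255.55), np.float64(260.55), np.float64(-0.0
[... 1143 characters left out ...]
(0.8))
(np.float64(0.12999999999999995), np.float64(256.69), np.float64(188.5), np.float64(251.49), np.float64(262.49), np.float64(0.3))
(np.float64(0.13999999999999996), np.float64(256.71), np.float64(186.2), np.float64(250.41), np.float64(263.41), np.float64(0.2))
side px per mm x,y [array([-0.404, -0.063]), array([-0.121,  0.235]), array([-0.008, -0.346])]
wrist px per mm x,y [array([-0.002,  0.963]), array([0.992, 0.003]), array([-0.002,  0.236])]
brz [255 223   9   4  31] [258.64516129 224.51612903]
brz [255 243   9   5  33] [258.78787879 244.84848485]
proj eye (np.float64(258.46139075495216), np.float64(224.7344858707333)) (np.float64(258.9283920340064), np.float64(244.99522804447187))
```

Request:
play_rows --plan '[[[0.5,-0.04,0.02,0,0,0],[1.2,-0.04,0.02,0,0,0],[1.9,-0.04,0.02,0,0,0],[2.5,-0.04,0.02,0,0,0],[2.8,-0.04,0.02,0,0,0]]]'

```text
time_s: 10.42
tcp_pos: [0.5473, 0.1604, 0.2829]
ee_rot: [[-0.001, -0.003, 1.0], [-0.0, 1.0, 0.003], [-1.0, -0.0, -0.001]]
wrist_force: [0.1, 0.2, -2.5]
gripper_width: 0.13
```

Request:
play_rows --plan '[[[0.2,0,0,0,0,0],[0.4,0,0,0,0,0],[0.4,0,0,0,0,0],[0.4,0,0,0,0,0]]]'

```text
time_s: 10.92
tcp_pos: [0.5475, 0.1605, 0.2797]
ee_rot: [[0.0, -0.003, 1.0], [0.0, 1.0, 0.003], [-1.0, 0.0, 0.0]]
wrist_force: [0.0, -0.1, -1.9]
gripper_width: 0.127
```

```bash
python3 look.py 6; python3 axis.py 6 | grep -A99 wrist; python3 - <<'E'
from h import *
s=cv2.imread('pics/s6.png');t=cv2.imread('pics/w6.png')
cv2.imwrite('pics/z6.png',np.hstack([cv2.resize(s[200:260,230:290],(400,400),interpolation=cv2.INTER_CUBIC),cv2.resize(t[150:230,217:297],(400,400),interpolation=cv2.INTER_CUBIC)]))
E
```

```text
10.925 [0.54750601 0.16053147 0.27971995] [[0.0003, -0.0025, 1.0], [0.0002, 1.0, 0.0025], [-1.0, 0.0002, 0.0003]] [ 1.19874226e-03 -1.39350025e-01 -1.93687002e+00] 0.12688154221810796
wrist
(np.float64(0.06), np.float64(256.54), np.float64(209.7), np.float64(249.54), np.float64(264.44), np.float64(0.45))
(np.float64(0.06999999999999999), np.float64(256.57), np.float64(206.0), np.float64(250.47), np.float64(263.57), np.float64(0.45))
(np.float64(0.07999999999999999), np.float64(256.6), np.float64(202.5), np.float64(250.5), np.float64(263.5), np.float64(0.4))
(np.float64(0.08999999999999998), np.float64(256.62), np.float64(199.3), np.float64(250.52), np.float64(264.22), np.float64(0.75))
(np.float64(0.09999999999999998), np.float64(256.65), np.float64(196.3), np.float64(250.65), np.float64(263.55), np.float64(0.45))
(np.float64(0.10999999999999997), np.float64(256.67), np.float64(193.5), np.float64(251.47), np.float64(263.47), np.float64(0.8))
(np.float64(0.11999999999999997), np.float64(256.69), np.float64(190.9), np.float64(248.49), np.float64(265.49), np.float64(0.3))
(np.float64(0.12999999999999995), np.float64(256.71), np.float64(188.4), np.float64(247.41), np.float64(266.21), np.float64(0.1))
(np.float64(0.13999999999999996), np.float64(256.73), np.float64(186.2), np.float64(250.43), np.float64(262.53), np.float64(-0.25))
side px per mm x,y [array([-0.396, -0.065]), array([-0.119,  0.24 ]), array([-0.008, -0.333])]
wrist px per mm x,y [array([-0.003,  0.962]), array([0.992, 0.003]), array([-0.002,  0.237])]
brz [255 243   9   5  35] [259.         244.88571429]
proj eye (np.float64(258.46139075495216), np.float64(224.7344858707333)) (np.float64(258.9283920340064), np.float64(244.99522804447187))
```

View pics/z6.png

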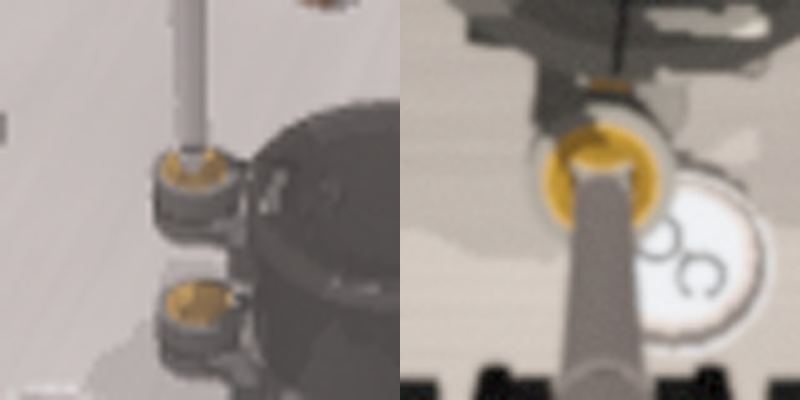

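The tip sits inside the countersink and is nearly centred. I'll make a small correction and descend slowly while watching the force.

Request:
play_rows --plan '[[[0.2,-0.03,-0.03,0,0,0],[0.4,-0.03,-0.03,0,0,0],[0.7,-0.03,-0.03,0,0,0],[1.0,-0.03,-0.03,0,0,0],[1.0,-0.03,-0.03,0,0,0]]]'

```text
time_s: 11.7
tcp_pos: [0.5469, 0.1601, 0.2691]
ee_rot: [[-0.001, -0.003, 1.0], [-0.0, 1.0, 0.003], [-1.0, -0.0, -0.001]]
wrist_force: [0.4, 0.5, -2.4]
gripper_width: 0.126
```

Request:
play_rows --plan '[[[0.2,0,0,0,0,0],[0.5,0,0,0,0,0],[0.8,0,0,0,0,0],[1.0,0,0,0,0,0],[1.0,0,0,0,0,0]]]'

```text
time_s: 12.32
tcp_pos: [0.547, 0.1601, 0.2593]
ee_rot: [[-0.0, -0.002, 1.0], [-0.0, 1.0, 0.002], [-1.0, -0.0, -0.0]]
wrist_force: [0.8, -0.4, -2.5]
gripper_width: 0.129
```

```bash
python3 -c "
from station import r
s=r.sense();print(s['tcp_pos'],s['wrist_force'],s['moment'])"
```

```text
[0.54702711 0.16012636 0.25932758] [ 0.78977832 -0.41610039 -2.45209103] [-0.05281629  0.00504394  0.04802187]
```

Request:
play_rows --plan '[[[0.3,0,0,0,0,0],[0.7,0,0,0,0,0],[1.1,0,0,0,0,0],[1.5,0,0,0,0,0],[1.5,0,0,0,0,0]]]'

```text
time_s: 12.95
tcp_pos: [0.5469, 0.1601, 0.244]
ee_rot: [[-0.001, -0.002, 1.0], [-0.0, 1.0, 0.002], [-1.0, -0.0, -0.001]]
wrist_force: [-0.6, 0.1, -2.5]
gripper_width: 0.126
```

Request:
play_rows --plan '[[[0.4,0,0,0,0,0],[0.9,0,0,0,0,0],[1.4,0,0,0,0,0],[1.8,0,0,0,0,0],[1.8,0,0,0,0,0]]]'

```text
time_s: 13.58
tcp_pos: [0.5469, 0.1601, 0.226]
ee_rot: [[-0.001, -0.002, 1.0], [-0.0, 1.0, 0.002], [-1.0, -0.0, -0.001]]
wrist_force: [-1.0, 0.1, -1.2]
gripper_width: 0.128
```

```bash
python3 look.py 7;  python3 - <<'E'
from h import *
s=cv2.imread('pics/s7.png');t=cv2.imread('pics/w7.png')
cv2.imwrite('pics/z7.png',np.hstack([cv2.resize(s[210:260,235:285],(400,400),interpolation=cv2.INTER_CUBIC),cv2.resize(t[150:230,217:297],(400,400),interpolation=cv2.INTER_CUBIC)]))
E
```

```text
13.575 [0.54694325 0.16006675 0.22603948] [[-0.0008, -0.0025, 1.0], [-0.0005, 1.0, 0.0025], [-1.0, -0.0005, -0.0008]] [-1.04936028  0.10666177 -1.18948572] 0.12798378181206072
```

View pics/z7.png

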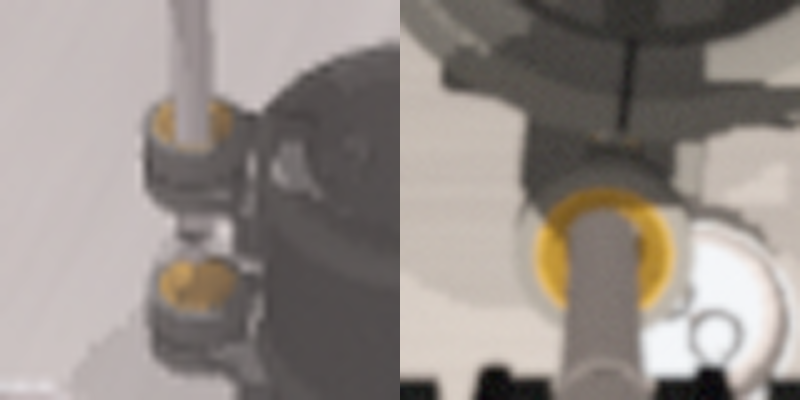

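The pin is through the upper eye with its tip, showing the lower groove, in the gap and lined up with the lower eye. I'm continuing slowly.

Request:
play_rows --plan '[[[0.3,0,0,0,0,0],[0.6,0,0,0,0,0],[0.9,0,0,0,0,0],[1.2,0,0,0,0,0],[1.5,0,0,0,0,0]]]'

```text
time_s: 14.35
tcp_pos: [0.5471, 0.1602, 0.2113]
ee_rot: [[-0.0, -0.003, 1.0], [-0.0, 1.0, 0.003], [-1.0, -0.0, -0.0]]
wrist_force: [-0.4, 0.5, -1.5]
gripper_width: 0.124
```

Request:
play_rows --plan '[[[0.3,0,0,0,0,0],[0.6,0,0,0,0,0],[0.9,0,0,0,0,0],[1.2,0,0,0,0,0],[1.2,0,0,0,0,0]]]'

```text
time_s: 14.98
tcp_pos: [0.547, 0.1601, 0.1992]
ee_rot: [[-0.001, -0.002, 1.0], [-0.0, 1.0, 0.002], [-1.0, -0.0, -0.001]]
wrist_force: [-0.2, -0.0, -1.6]
gripper_width: 0.129
```

```bash
python3 -c "
from station import r
s=r.sense();print(s['tcp_pos'],s['wrist_force'],s['moment'])"
```

```text
[0.54696724 0.16010955 0.19921506] [-0.1757214  -0.016196   -1.58982314] [-0.01193436 -0.02897597 -0.06559383]
```

No contact force has shown so far. The remaining 3.2 cm puts the tip near 26 mm.

Request:
play_rows --plan '[[[0.3,0,0,0,0,0],[0.7,0,0,0,0,0],[1.1,0,0,0,0,0],[1.5,0,0,0,0,0],[1.8,0,0,0,0,0]]]'

```text
time_s: 15.6
tcp_pos: [0.5471, 0.1601, 0.1812]
ee_rot: [[-0.0, -0.002, 1.0], [-0.0, 1.0, 0.002], [-1.0, -0.0, -0.0]]
wrist_force: [1.1, -0.2, -1.7]
gripper_width: 0.127
```

Request:
play_rows --plan '[[[0.3,0,0,0,0,0],[0.7,0,0,0,0,0],[1.1,0,0,0,0,0],[1.4,0,0,0,0,0],[1.4,0,0,0,0,0]]]'

```text
time_s: 16.23
tcp_pos: [0.547, 0.1601, 0.1672]
ee_rot: [[-0.001, -0.003, 1.0], [-0.0, 1.0, 0.003], [-1.0, -0.0, -0.001]]
wrist_force: [0.7, -0.8, -1.9]
gripper_width: 0.126
```

Request:
play_rows --plan '[[[0,0,0,0,0,0],[0,0,0,0,0,0],[0,0,0,0,0,0],[0,0,0,0,0,0]]]'

```text
time_s: 16.73
tcp_pos: [0.5471, 0.1602, 0.1676]
ee_rot: [[0.0, -0.003, 1.0], [0.0, 1.0, 0.003], [-1.0, 0.0, 0.0]]
wrist_force: [-2.0, 0.5, -3.1]
gripper_width: 0.128
```

```bash
python3 look.py 8;  python3 - <<'E'
from h import *
s=cv2.imread('pics/s8.png');t=cv2.imread('pics/w8.png')
S=r.get_calibration('side')
for z in(.150,.138,.05,.038,.026,.035,.017):print(z,np.round(proj(S,[.547,.1603,z]),1))
cv2.imwrite('pics/z8.png',np.hstack([cv2.resize(s[205:275,225:295],(400,400),interpolation=cv2.INTER_CUBIC),cv2.resize(t[150:250,207:307],(400,400),interpolation=cv2.INTER_CUBIC)]))
E
```

```text
16.725 [0.54714299 0.16018795 0.16761043] [[0.0001, -0.0025, 1.0], [0.0001, 1.0, 0.0025], [-1.0, 0.0001, 0.0001]] [-2.01975969  0.52050157 -3.10097465] 0.1277106949291217
0.15 [258.6 220.7]
0.138 [258.7 224.7]
0.05 [259.3 252.2]
0.038 [259.4 255.7]
0.026 [259.5 259.2]
0.035 [259.4 256.6]
0.017 [259.5 261.8]
```

View pics/z8.png

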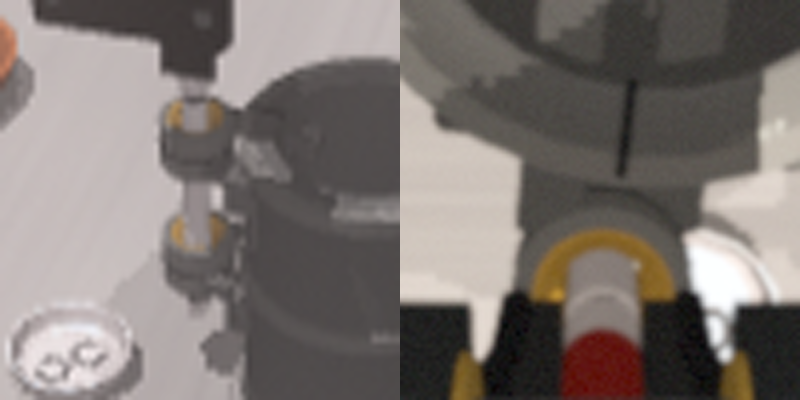

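```bash
python3 - <<'E'
from h import *
S=r.get_calibration('side');W=dict(np.load('pics/W8.npz'));T=W['tcp']
for nm,h in(('red edge',140),('groove top',126),('groove bot',122),('eye top',None)):
    z=T[2]-.1415+h/1000 if h else .138
    print(nm,round(z,4),'wrist front',np.round(proj(W,[T[0]-.006,T[1],z],True),1))
s=cv2.imread('pics/s8.png');w=cv2.imread('pics/w8.png')
cv2.imwrite('pics/z9.png',np.hstack([cv2.resize(s[212:232,248:268],(260,260),interpolation=cv2.INTER_NEAREST),cv2.resize(s[245:265,248:268],(260,260),interpolation=cv2.INTER_NEAREST),cv2.resize(w[195:245,232:282],(260,260),interpolation=cv2.INTER_NEAREST)]))
E
```

```text
red edge 0.1661 wrist front [256.3 230.5]
groove top 0.1521 wrist front [256.3 222.2]
groove bot 0.1481 wrist front [256.4 220.1]
eye top 0.138 wrist front [256.4 215. ]
```

View pics/z9.png

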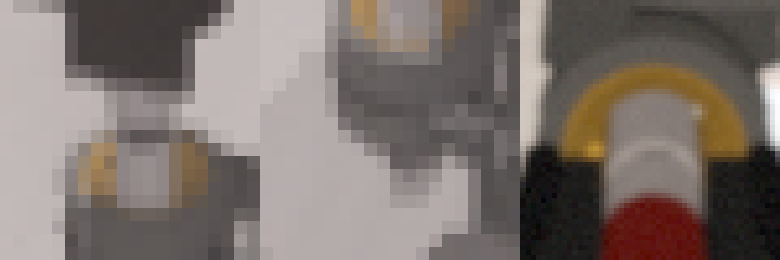

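Request:
play_rows --plan '[[[0,0,0,0,0,0],[0,0,0,0,0,0],[0,0,0,0,0,0],[0,0,0,0,0,0]]]'

```text
time_s: 17.38
tcp_pos: [0.5471, 0.1602, 0.1676]
ee_rot: [[-0.0, -0.002, 1.0], [0.0, 1.0, 0.002], [-1.0, 0.0, -0.0]]
wrist_force: [0.5, -1.1, -1.7]
gripper_width: 0.126
```

```bash
python3 -c "
from station import r
s=r.sense();print(s['tcp_pos'],s['wrist_force'],s['moment'],s['joint_velocities'].round(2),s['gripper_width'])
print(r.finish_job())"
```

```text
[0.5471102  0.16018299 0.16755217] [ 0.45934676 -1.09090464 -1.70062348] [ 0.0003472  -0.02115853  0.03316895] [-0.01 -0.04  0.02  0.06  0.01 -0.01] 0.1259207698328212
the job is handed in; nothing more can be done
None
```

I drew the red-topped pin from the rack and lowered it slowly through the upper and then the lower eye. I handed the job in at about 17.4 s, with the pin still gripped and held still; no verdict is reported.

- **Height:** the tip is about 26 mm above the bench. The upper groove is centred at about 150 mm, which is 12 mm above the upper eye. The lower groove is at about 38 mm, which is 12 mm below the lower eye.
- **Side camera:** it showed both grooves and the tip within about a pixel of those heights.
- **Forces:** the sideways wrist force stayed at about 2 N or less. The vertical reading was about the pin's own weight, so I saw no sign of the pin pressing on the mould.
- **Stillness:** joint speeds at hand-in were close to zero, and the fingers were closed on the pin.
- **Disagreement:** in the wrist view the edge of the red paint sat about 1.5 pixels off, which would put the pin about 2.5 mm higher. The groove in the same view did not show this, and 2.5 mm is still well within the allowed height.
- **Other things on the bench:** I touched none of them knowingly. I did not measure their positions again at the end.

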